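Latch the gate of the sharps-bin bay

TASK

Shut the gate of the sharps-bin bay: lift the latch bar by its thumb tab, keep it lifted while you swing the gate shut so that the bar passes over the striker and presses into the sprung pad, then let the bar down behind the striker so that it lies fully down in the catch and holds the gate shut when you let go. Work by feel: never knock or force the bar against the catch, and leave the bin and the things around it where they are.

Things in the scene. Friction and masses are not known exactly. Their poses are not given: they have to be found in the camera images.
- bay: White-painted steel bay standing open-topped on the desk, fixed, 215 x 270 mm, posts 128 mm high, holding the yellow sharps bin. Origin: centre of its underside; z up, +x to its back, its front (the gate side) is the plane x = -90 mm. Hinge post at x = -90, y = +115 mm. Latch post at x = -90, y = -118 mm; on top of it sits the steel catch.
- bay_catch (a point): NOMINAL place of the catch on the latch post (bay x -90, y -118, z 150 mm): the bar's centre line when latched. The catch's screws sit in slots: the real catch stands up to 12 mm nearer the front or the back (bay's x) than this, differently each time and not measured; feel for it. It is a steel channel open at the top, 30 mm wide along y: striker in front, sprung pad behind.
- striker_nominal (a point): NOMINAL middle of the striker's top (moves with the catch, as above). The striker is an upright block 22 mm thick, square-topped, 160 mm above the desk, as high as the top of the lowered bar: the bar must be lifted over it. Its rear face is 5.5 mm from the pad at rest, but the bar is 8 mm thick. Over 20 N on the bar, striker and pad added, is forcing (11 N at rest). Both are slippery (friction 0.1).
- pad_nominal (a point): NOMINAL front face of the sprung pad (z 139 to 201 mm, moves with the catch). It gives 4.5 mm towards bay +x on a 2 N/mm damped spring, then is hard. The bar goes down behind the striker only while it presses the pad back 2.5 to 4.5 mm (5 N or more at the pad; pushed at the thumb tab, 7 N or more; 8 to 10 N there is right). Once down, the pad holds the bar against the striker.
- gate_hinge (a joint): Opening angle of the gate, rad; 0 = shut with the catch at its nominal place (shut reads -0.055 to +0.055 as the catch differs), grows as the free edge swings to the front (bay's -x). Upright hinge axis at bay x -90, y +115 mm; shut, the gate reaches 203 mm from it towards bay -y. Light friction, stays where it is left, range -0.12 to 1.2.
- gate: The white barred gate, 126 mm high (latch brackets to 165 mm). Origin on the hinge axis at desk height, -y runs along the gate to its free edge, -x is its outer (front) face, z up.
- bar_pivot (a joint): Lift angle of the latch bar, rad; 0 = level and fully down (it lies on its rest by its own weight), grows as the free end rises, stop at 0.4. The bar clears the striker from about 0.15; 0.2 to 0.25 is a good lift.
- bar_end (a point): Point on the centre line of the bar close to its free end, 190 mm from the bar's pivot. The bar (dark steel, 8 mm thick, 20 mm high, 0.25 kg) pivots on the gate at gate y -65 mm, z 150 mm about the gate's normal (x) and its end sticks out past the gate's free edge by about 52 mm.
- thumb_tab (a point): Grip point on the thumb tab, an upright dark steel plate on the bar, 10 mm thick (along the gate's normal), 24 mm wide along the bar, rising 42 mm above the bar's top. It lies 110 mm out from the pivot and 34 mm above the bar's centre line (gate x 0, y -175, z 184 mm with the bar down), 18 mm under the tab's top. Pinch it from above, fingers closing along the gate's normal.
- sharps_bin: Loose yellow sharps bin with red lid, 112 x 168 x 105 mm, 0.7 kg, standing in the bay behind the gate; leave it. Origin at the centre of its underside.
- sanitiser: Loose clear bottle, diameter 64, height 170 mm; bystander. Origin at the centre of its underside.
- glove_box: Loose paper box of gloves, 120 x 230 x 75 mm; bystander. Origin at the centre of its underside.
- steel_dish: Loose steel dish, diameter 110, height 40 mm; bystander. Origin at the centre of its underside.

How it is judged:
By the outcome, as a careful person would: the job done as asked, in the order asked, and still so for the second after the job is handed in, with the robot touching nothing.
It also fails if it takes over 58 s, if anything falls off the work surface, if the arm or the gripper's body presses on something with over 40 N, if the wrist force passes 120 N, or if a joint passes its speed limit or range.

ROBOT

A 7-joint arm with a two-finger parallel gripper is mounted at the origin on the work surface. World frame = base frame: x ahead of the robot, y to its left, z up, the work surface at z = 0. Lengths are in m, angles in degrees, forces in N, time in s.
With the tool pointing down it reaches from about 0.4 to 0.925 m from the base axis. Payload 4.1 kg.
Tool frame: the origin (TCP) lies at the very end of the fingers, on their centre line; the grasp point (between the pads) lies 19 mm behind it (arm.grip_point_offset is the distance from the TCP to the grasp point, in m); z points along the fingers, y is the direction in which the jaws open and shut (so a half turn about z gives the same grasp; the last joint's range is limited). The gripper opens to 85 mm and grips with 20 to 120 N. Pads are 22 mm wide; open, the fingers measure 114 mm over their backs; the gripper's body (76 mm by 85 mm) begins 54 mm behind the grasp point. The pads swing forward as they close: fully open they stand 13 mm farther back than shut.
Start: joints at [65.833, 22.827, 2.584, 88.041, -1.071, 69.15, -2.905], TCP at [0.206, -0.616, 0.231] pointing down, gripper open.
Joint ranges: [-161.44, 161.44], [-28.35, 127.94], [-78.24, 83.42], [0, 140.83], [-78.03, 258.03], [13.02, 114.36], [-168.23, 168.23]. Speed limits (degrees/s): [147.25, 147.25, 180, 180, 180, 180, 180].

INTERFACE

Orientations are given as a 3x3 rotation matrix whose columns are the frame's x, y, z axes.
In Python, from rig import arm, imaging, regions_of, tip_of gives the robot as it stands.
- The arm moves only by the tool apply_moves, never from a script. Its argument "rows" is a list of rows, each a list of 4 numbers: the shift along the tool's x, y, z in cm, then the turn about the tool's z in rad. A call has 1 to 12 rows; each row shifts and turns the commanded pose from where the row before left it, along the tool's axes as they then stand; what a row does not reach is not made up. A row lasts 1/10 s, in which the tool goes at most 50 mm and 8.59 degrees, less where a joint would pass 70% of its speed; a pose out of reach is approached as far as the arm can. A call with a gripper value outside its range is refused whole. "fingers" is the finger opening in cm, from 0 to 8.54, set as the call begins (left out, the last holds). The fingers move at their own pace and stop on an object; "squeeze" is the grip in N (left out, the last holds). Time passes only in rows, so rows that do not move let the fingers close. It gives the time, the measured TCP pose, the force and the opening at its end, in the units of the state.
- arm.get_obs(): the state, without advancing time (a new reading comes with each control period).
- imaging.camera(name): name is "scene" or "top" or "wrist"; returns (picture, depth): 384x512x3 uint8, blue, green, red; 384x512 float32, m along the optical axis (not along the pixel's ray), 0 where there is no reading.
- imaging.calibration(name): a dict with "mtx" (3x3 intrinsics, pixels), "origin" and "attitude" of the camera in the world; the wrist camera has in their place "mount" (4x4, takes a point from camera to tool coordinates, whose origin is the TCP and whose axes are the flange's). Camera axes: x right, y down, z forward; pixel columns grow to the right and rows downward; lengths in m; the calibration is good to about 2 mm. A picture is of the moment at which its call begins: read the wrist's pose just before it. calibration takes no time and is no camera call.
- arm.close_job(): hands the job in, once; it reports no verdict.
Trained networks look in the newest picture that a camera, given by its name, has taken for a name from the list of things; names that differ only in an ending like _2 or _b are one class to them, and where a whole thing is asked for, a point or a joint stands for the part that bears it (a point fixed in the world has none). Each returns a list of dicts, best first, with "score" (0 to 1); they miss things now and then, are a little off and sometimes report something else, mostly with a low value. They report only what shows in the picture. A call takes as long as a camera call.
- regions_of(camera, target): "region" (384x512 bool, what is visible of it).
- tip_of(camera, target): "centre" ([x, y, z] in m, in world coordinates, good to about 4 mm: a listed point, or the origin of a listed thing).
The state is a dict: "clock": time; "q": joint angles; "joint_velocities": joint speeds; "joint_efforts": joint torques, N m; "tcp_pos": TCP position; "orientation": TCP orientation; "contact_force": force on the tool from outside, world axes, zero at the start; "torque": the same for the moment, N m; "width": opening from 0.0 (shut) to 1.0 (fully open).
Only numpy, scipy, OpenCV 4.12 (cv2) and the standard library are available. Lean on these libraries where they do the work, as an engineer would, in place of code of your own. Each camera call takes 0.05 s, during which the arm holds its last target. There are 200 camera calls.

## Working session

There is one attempt and no reset: what is moved stays moved. The work goes in short steps, Python scripts to look and compute and a tool call to move; the robot and the scene stay as the last step left them, time stands still between calls to the robot, and variables do not carry over. Pictures are saved under pics/ and viewed, about 8 in all and at most 12, crops included, and the job is handed in when it is done.

Besides the shell and the picture viewer there is one more tool, called after "Emit:" as name(argument=value, ...) on one line, values as JSON. apply_moves: Moves the arm, as the interface text tells. Its arguments: {"type":"object","properties":{"rows":{"type":"array"},"fingers":{"type":"number"},"squeeze":{"type":"number"}},"required":["rows"]}

```bash
mkdir -p pics; ls; python3 - <<'E'
from rig import arm, imaging, regions_of, tip_of
import cv2, numpy as np
o=arm.get_obs();print(o['clock'],o['tcp_pos'],o['orientation'],o['contact_force'],o['width'],arm.grip_point_offset)
ims=[]
for c in ("scene","top"):
    p,d=imaging.camera(c); ims.append(p)
    for t in ("bay","gate","thumb_tab","bar_end","bay_catch","striker_nominal","pad_nominal","sharps_bin","sanitiser","glove_box","steel_dish"):
        r=tip_of(c,t)
        print(c,t,[(np.round(x['centre'],3).tolist(),round(x['score'],2)) for x in r[:2]])
    cv2.imwrite(f"pics/{c}0.png",p)
E
```

```text
pics
0.0 [ 0.20600279 -0.61581076  0.23022785] [[ 9.48326762e-01  3.17294426e-01 -7.73855023e-04]
 [ 3.17295337e-01 -9.48324948e-01  1.86059526e-03]
 [-1.43509520e-04 -2.00999287e-03 -9.99997970e-01]] [-0.1210618  -0.36296711 -0.62818859] 1.0012151345407472 0.0187
scene bay [([0.659, -0.085, -0.004], 0.71)]
scene gate [([0.559, 0.018, 0.003], 0.89), ([0.582, -0.214, 0.169], 0.73)]
scene thumb_tab [([0.517, -0.151, 0.186], 0.83)]
scene bar_end [([0.684, 0.358, 0.001], 0.71), ([0.505, -0.232, 0.147], 0.6)]
scene bay_catch [([0.514, -0.151, 0.183], 0.71), ([0.583, -0.215, 0.153], 0.55)]
scene striker_nominal [([0.566, -0.213, 0.156], 0.94)]
scene pad_nominal [([0.582, -0.214, 0.17], 0.83)]
scene sharps_bin [([0.686, -0.077, 0.007], 0.72)]
scene sanitiser [([0.685, 0.354, 0.0], 0.86), ([0.363, 0.336, -0.002], 0.26)]
scene glove_box [([0.632, -0.445, -0.002], 0.91)]
scene steel_dish []
top bay [([0.66, -0.082, -0.001], 0.89)]
top gate [([0.559, 0.02, 0.0], 0.95)]
top thumb_tab [([0.522, -0.151, 0.186], 0.65)]
top bar_end [([0.505, -0.228, 0.151], 0.54)]
top bay_catch [([0.579, -0.214, 0.151], 0.82), ([0.682, -0.076, 0.006], 0.64)]
top striker_nominal [([0.565, -0.216, 0.159], 0.97)]
top pad_nominal [([0.587, -0.214, 0.17], 0.87)]
top sharps_bin [([0.684, -0.074, 0.008], 0.93), ([0.587, -0.212, 0.172], 0.62)]
top sanitiser [([0.681, 0.356, 0.002], 0.58)]
top glove_box [([0.634, -0.441, 0.004], 0.86)]
top steel_dish [([0.361, 0.338, 0.001], 0.73)]
```

View images.

View pics/scene0.png

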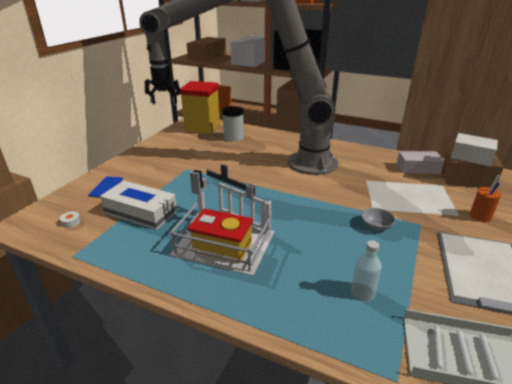

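View pics/top0.png

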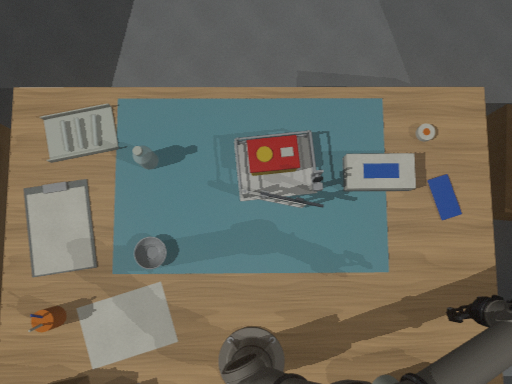

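Emit:
apply_moves(rows=[[2.97,-2.28,-0.6,0],[2.97,-2.28,-0.6,0],[2.97,-2.28,-0.6,0],[2.97,-2.28,-0.6,0],[2.97,-2.28,-0.6,0],[2.97,-2.28,-0.6,0],[2.97,-2.28,-0.6,0],[2.97,-2.28,-0.6,0],[2.97,-2.28,-0.6,0],[2.97,-2.28,-0.6,0],[2.97,-2.28,-0.6,0],[2.97,-2.28,-0.6,0]])

```text
clock: 2.4
tcp_pos: [0.4581, -0.2426, 0.3038]
orientation: [[0.948, 0.317, 0.001], [0.317, -0.948, -0.001], [0.0, 0.001, -1.0]]
contact_force: [1.2, -0.3, -0.2]
width: 0.997
```

Emit:
apply_moves(rows=[[2.97,-2.28,0,0],[2.97,-2.28,0,0],[2.97,-2.28,0,0],[0,0,0,-0.128],[0,0,0,-0.128],[0,0,0,-0.128],[0,0,0,-0.128],[0,0,0,-0.128],[0,0,0,-0.128],[0,0,0,-0.128],[0,0,0,-0.128]], fingers=5.0)

```text
clock: 3.5
tcp_pos: [0.5201, -0.1508, 0.3034]
orientation: [[0.217, 0.976, 0.0], [0.976, -0.217, -0.0], [-0.0, 0.0, -1.0]]
contact_force: [-1.1, 0.1, 0.5]
width: 0.588
```

```bash
cat > h.py <<'E'
from rig import arm, imaging, regions_of, tip_of
import cv2, numpy as np
def w2c(name,P,o=None):
    c=imaging.calibration(name)
    K=np.array(c['mtx'])
    if name=='wrist':
        M=np.array(c['mount']);T=np.eye(4);T[:3,:3]=o['orientation'];T[:3,3]=o['tcp_pos'];W=T@M
    else:
        W=np.eye(4);W[:3,:3]=c['attitude'];W[:3,3]=c['origin']
    p=np.linalg.inv(W)@np.r_[P,1]; q=K@p[:3]; return q[:2]/q[2]
def st():
    o=arm.get_obs();R=np.array(o['orientation'])
    print('t',round(o['clock'],2),'tcp',np.round(o['tcp_pos'],4),'yaw_y',round(float(np.arctan2(R[1,1],R[0,1])),4),'tilt',np.round(R[:,2],3),'F',np.round(o['contact_force'],2),'M',np.round(o['torque'],2),'w',round(o['width'],3))
    return o
E
python3 - <<'E'
from h import *
o=st()
p,d=imaging.camera("wrist")
for t in ("gate","thumb_tab","bar_end","striker_nominal","pad_nominal","bay_catch"):
    r=tip_of("wrist",t);print(t,[(np.round(x['centre'],4).tolist(),round(x['score'],2)) for x in r[:2]])
cv2.imwrite("pics/w1.png",p)
E
```

```text
t 3.5 tcp [ 0.5201 -0.1508  0.3034] yaw_y -0.2187 tilt [ 0. -0. -1.] F [-1.09  0.08  0.55] M [ 0.01  0.07 -0.03] w 0.588
gate [([0.5583, 0.0205, 0.0028], 0.71)]
thumb_tab [([0.5228, -0.1546, 0.1832], 0.77)]
bar_end [([0.5079, -0.2322, 0.1497], 0.78)]
striker_nominal []
pad_nominal []
bay_catch []
```

View pics/w1.png

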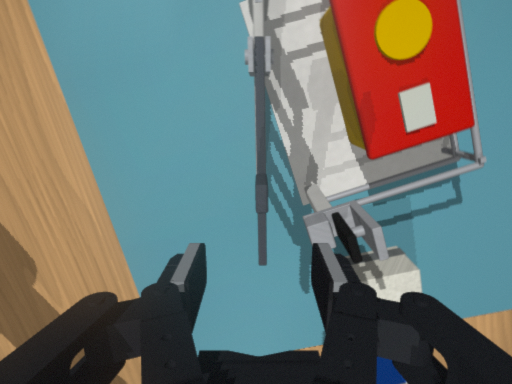

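```bash
python3 - <<'E'
from h import *
o=arm.get_obs()
p,d=imaging.camera("wrist");c=imaging.calibration("wrist")
K=np.array(c['mtx']);T=np.eye(4);T[:3,:3]=o['orientation'];T[:3,3]=o['tcp_pos'];W=T@np.array(c['mount'])
v,u=np.mgrid[:384,:512]
P=np.stack([(u-K[0,2])/K[0,0]*d,(v-K[1,2])/K[1,1]*d,d,np.ones_like(d)],-1)@W.T
m=(d>0)&(u>225)&(u<300)&(v<300)
for lo,hi in((.19,.215),(.152,.168)):
    k=m&(P[...,2]>lo)&(P[...,2]<hi); q=P[k][:,:3]; print(lo,len(q),q.mean(0),q.min(0),q.max(0))
    if len(q)>10:
        vv=np.linalg.svd(q[:,:2]-q[:,:2].mean(0))[2][0];print('dir',np.arctan2(vv[1],vv[0]))
# catch area
k=(d>0)&(u>=300)&(u<400)&(v>180)&(v<300)&(P[...,2]>.14)&(P[...,2]<.22)
q=P[k]
h=np.histogram(q[:,2],bins=np.arange(.14,.222,.006));print(h)
for lo,hi in((.15,.17),(.19,.21)):
    s=q[(q[:,2]>lo)&(q[:,2]<hi)];print(len(s),s.mean(0)[:3],s.min(0)[:3],s.max(0)[:3])
E
```

```text
0.19 392 [ 0.52289003 -0.15139607  0.20211877] [ 0.51579675 -0.16490775  0.19045008] [ 0.52937763 -0.14088598  0.20480234]
dir -1.7781440191524702
0.152 2255 [ 0.53391221 -0.0993343   0.16149751] [ 0.50295439 -0.2319117   0.15201481] [ 0.55778736 -0.03156272  0.16792089]
dir 1.3645707890363203
(array([114, 129, 132, 607,  86, 184, 136, 113, 125, 139, 639,  17,   0]), array([0.14 , 0.146, 0.152, 0.158, 0.164, 0.17 , 0.176, 0.182, 0.188,
       0.194, 0.2  , 0.206, 0.212, 0.218]))
870 [ 0.57667413 -0.20808254  0.16010037] [ 0.55549302 -0.22896459  0.15003454] [ 0.61019884 -0.19552952  0.16998115]
878 [ 0.59908528 -0.20945305  0.20130551] [ 0.58299186 -0.22635563  0.19004836] [ 0.61352571 -0.19542882  0.20667044]
```

Emit:
apply_moves(rows=[[-0.06,0.3,0,-0.013],[0,0,1.5,0],[0,0,1.5,0],[0,0,1.5,0],[0,0,1.5,0],[0,0,1.5,0],[0,0,1.5,0],[0,0,1.4,0],[0,0,1.0,0],[0,0,1.0,0],[0,0,1.0,0],[0,0,0,0]], fingers=4.0)

```text
clock: 5.1
tcp_pos: [0.5221, -0.1519, 0.1678]
orientation: [[0.209, 0.978, -0.003], [0.978, -0.209, 0.001], [0.0, -0.003, -1.0]]
contact_force: [0.2, -0.1, 0.5]
width: 0.471
```

```bash
python3 - <<'E'
from h import *
o=st()
p,d=imaging.camera("wrist")
cv2.imwrite("pics/w2.png",p)
E
```

```text
t 5.1 tcp [ 0.5221 -0.1519  0.1678] yaw_y -0.2108 tilt [-0.003  0.001 -1.   ] F [ 0.24 -0.09  0.47] M [0.02 0.   0.  ] w 0.471
```

View pics/w2.png

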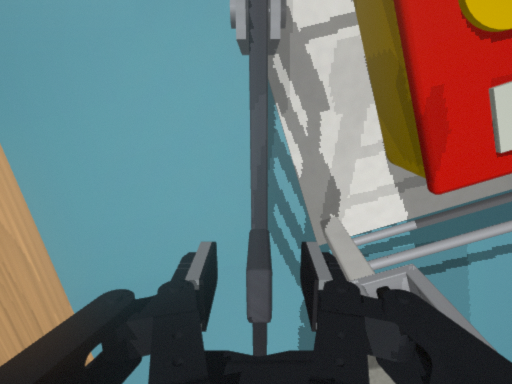

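Emit:
apply_moves(rows=[[0,0,0,0],[0,0,0,0],[0,0,0,0],[0,0,0,0],[0,0,0,0],[0,0,0,0],[0,0,0,0],[0,0,0,0]], fingers=0.4, squeeze=30)

```text
clock: 5.95
tcp_pos: [0.5231, -0.1521, 0.1699]
orientation: [[0.209, 0.978, 0.0], [0.978, -0.209, -0.001], [-0.0, 0.001, -1.0]]
contact_force: [-2.8, -0.1, 4.4]
width: 0.108
```

```bash
python3 - <<'E'
from h import *
o=st()
E
```

```text
t 5.95 tcp [ 0.5231 -0.1521  0.1699] yaw_y -0.2105 tilt [ 0.    -0.001 -1.   ] F [-2.83 -0.06  4.42] M [0.1  0.5  0.33] w 0.108
```

Emit:
apply_moves(rows=[[0.115,0,-0.3,0],[0.115,0,-0.3,0],[0.13,0,-0.29,0],[0.13,0,-0.29,0],[0.15,0,-0.285,0],[0.15,0,-0.285,0],[0.16,0,-0.275,0],[0.16,0,-0.275,0],[0,0,0,0],[0,0,0,0]])

```text
clock: 6.95
tcp_pos: [0.5254, -0.1409, 0.1926]
orientation: [[0.209, 0.978, 0.0], [0.978, -0.209, 0.0], [0.0, 0.0, -1.0]]
contact_force: [-2.9, -0.6, -2.5]
width: 0.11
```

```bash
python3 - <<'E'
from h import *
o=st()
for c in("scene","wrist"):
    p,d=imaging.camera(c)
    for t in("thumb_tab","bar_end"):
        r=tip_of(c,t);print(c,t,[(np.round(x['centre'],4).tolist(),round(x['score'],2)) for x in r[:2]])
    if c=="scene": s=p
    else: w=p
x=cv2.resize(s[150:250,160:300],None,fx=4,fy=4,interpolation=cv2.INTER_CUBIC)
cv2.imwrite("pics/s3.png",x);cv2.imwrite("pics/w3.png",w)
E
```

```text
t 6.95 tcp [ 0.5254 -0.1409  0.1926] yaw_y -0.2107 tilt [ 0.  0. -1.] F [-2.91 -0.65 -2.48] M [-0.26  0.55  0.33] w 0.11
scene thumb_tab [([0.5224, -0.1445, 0.2085], 0.75)]
scene bar_end [([0.5051, -0.2267, 0.1854], 0.71)]
wrist thumb_tab [([0.5286, -0.143, 0.2069], 0.64)]
wrist bar_end []
```

View pics/s3.png

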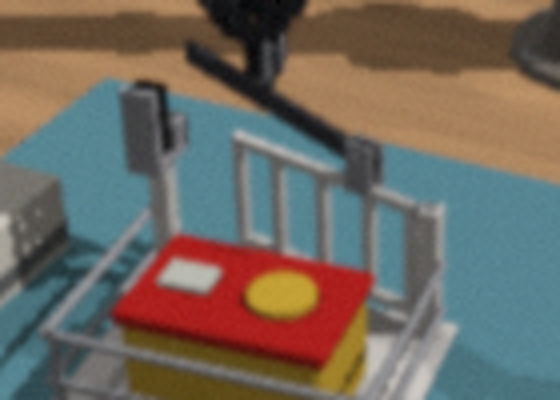

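Emit:
apply_moves(rows=[[0.007,0.49,0,-0.03],[0.007,0.49,0,-0.03],[0.007,0.49,0,-0.03],[0.007,0.49,0,-0.03],[0.007,0.49,0,-0.03],[0,0,0,0],[0,0,0,0]])

```text
clock: 7.95
tcp_pos: [0.5499, -0.1442, 0.1923]
orientation: [[0.061, 0.998, 0.0], [0.998, -0.061, 0.0], [0.0, 0.0, -1.0]]
contact_force: [-2.6, 1.2, -1.5]
width: 0.112
```

```bash
cat >> h.py <<'E'
def gs():
    o=st();R=np.array(o['orientation']);g=o['tcp_pos'][:2]-np.array([.5588,.0193]);F=np.array(o['contact_force'])
    print('theta',round(float(np.arctan2(g[0],-g[1])),4),'r',round(float(np.hypot(*g)),4),'F tool xyz',np.round(R.T@F,2));return o
E
python3 - <<'E'
from h import *
o=gs()
p,d=imaging.camera("wrist");cv2.imwrite("pics/w4.png",p)
E
```

```text
t 7.95 tcp [ 0.5499 -0.1442  0.1923] yaw_y -0.0606 tilt [ 0.  0. -1.] F [-2.63  1.16 -1.51] M [0.22 0.43 0.36] w 0.112
theta -0.0543 r 0.1637 F tool xyz [ 1.   -2.69  1.51]
```

View pics/w4.png

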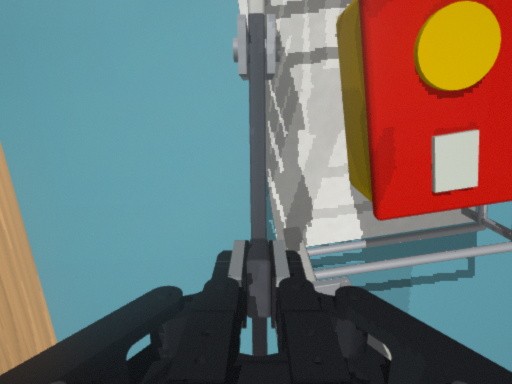

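Emit:
apply_moves(rows=[[0.002,0.245,-0.02,-0.015],[0.002,0.245,0,-0.015],[0.002,0.245,0,-0.015],[0.001,0.164,0,-0.01],[0,0,0,0]])

```text
clock: 8.5
tcp_pos: [0.5588, -0.1444, 0.1923]
orientation: [[0.005, 1.0, 0.0], [1.0, -0.005, 0.0], [0.0, 0.0, -1.0]]
contact_force: [-2.3, 2.8, -3.8]
width: 0.113
```

```bash
python3 -c "
from h import *
gs()"
```

```text
t 8.5 tcp [ 0.5588 -0.1444  0.1923] yaw_y -0.0051 tilt [ 0.  0. -1.] F [-2.26  2.79 -3.78] M [0.37 0.32 0.32] w 0.113
theta 0.0002 r 0.1637 F tool xyz [ 2.77 -2.27  3.78]
```

Emit:
apply_moves(rows=[[0.001,0.13,0,-0.008],[0.001,0.13,0,-0.008],[0,0,0,0]])

```text
clock: 8.8
tcp_pos: [0.5613, -0.1444, 0.1924]
orientation: [[-0.011, 1.0, 0.0], [1.0, 0.011, 0.0], [0.0, 0.0, -1.0]]
contact_force: [-2.1, 3.3, -4.7]
width: 0.116
```

```bash
python3 -c "
from h import *
gs()"
```

```text
t 8.8 tcp [ 0.5613 -0.1444  0.1924] yaw_y 0.0107 tilt [ 0.  0. -1.] F [-2.12  3.27 -4.67] M [0.56 0.44 0.32] w 0.116
theta 0.0155 r 0.1637 F tool xyz [ 3.29 -2.09  4.67]
```

Emit:
apply_moves(rows=[[0.03,0.1,0,-0.006],[0.001,0.1,0,-0.006],[0,0,0,0]])

```text
clock: 9.1
tcp_pos: [0.5633, -0.1443, 0.1924]
orientation: [[-0.023, 1.0, 0.0], [1.0, 0.023, 0.0], [0.0, 0.0, -1.0]]
contact_force: [-0.9, 3.2, -5.0]
width: 0.111
```

```bash
python3 -c "
from h import *
gs()"
```

```text
t 9.1 tcp [ 0.5633 -0.1443  0.1924] yaw_y 0.0225 tilt [ 0.  0. -1.] F [-0.93  3.17 -5.  ] M [0.61 0.38 0.32] w 0.111
theta 0.0272 r 0.1636 F tool xyz [ 3.19 -0.86  5.  ]
```

Emit:
apply_moves(rows=[[0.001,0.1,0,-0.006],[0.001,0.1,0,-0.006],[0,0,0,0]])

```text
clock: 9.4
tcp_pos: [0.5653, -0.1442, 0.1924]
orientation: [[-0.035, 0.999, 0.0], [0.999, 0.035, 0.0], [0.0, 0.0, -1.0]]
contact_force: [-1.9, 2.9, -5.5]
width: 0.114
```

```bash
python3 -c "
from h import *
gs()"
```

```text
t 9.4 tcp [ 0.5653 -0.1442  0.1924] yaw_y 0.0345 tilt [ 0.  0. -1.] F [-1.86  2.9  -5.53] M [0.63 0.41 0.35] w 0.114
theta 0.0395 r 0.1636 F tool xyz [ 2.96 -1.76  5.53]
```

Emit:
apply_moves(rows=[[0.001,0.1,0,-0.006],[0.001,0.1,0,-0.006],[0,0,0,0]])

```text
clock: 9.7
tcp_pos: [0.5673, -0.1441, 0.1924]
orientation: [[-0.047, 0.999, 0.0], [0.999, 0.047, 0.0], [0.0, 0.0, -1.0]]
contact_force: [-2.6, 3.0, -5.8]
width: 0.115
```

```bash
python3 -c "
from h import *
gs()"
```

```text
t 9.7 tcp [ 0.5673 -0.1441  0.1924] yaw_y 0.0466 tilt [ 0.  0. -1.] F [-2.59  3.03 -5.82] M [0.68 0.46 0.38] w 0.115
theta 0.0519 r 0.1636 F tool xyz [ 3.15 -2.45  5.82]
```

Emit:
apply_moves(rows=[[0.001,0.08,0,-0.005],[0.001,0.08,0,-0.005],[0,0,0,0]])

```text
clock: 10.0
tcp_pos: [0.5689, -0.144, 0.1925]
orientation: [[-0.056, 0.998, 0.0], [0.998, 0.056, 0.0], [0.0, 0.0, -1.0]]
contact_force: [-0.8, 4.6, -5.7]
width: 0.113
```

```bash
python3 -c "
from h import *
gs()"
```

```text
t 10.0 tcp [ 0.5689 -0.144   0.1925] yaw_y 0.0565 tilt [ 0.  0. -1.] F [-0.82  4.61 -5.65] M [0.73 0.4  0.33] w 0.113
theta 0.0617 r 0.1636 F tool xyz [ 4.65 -0.55  5.65]
```

Emit:
apply_moves(rows=[[0.05,0.08,0,-0.005],[0.001,0.08,0,-0.005],[0,0,0,0]])

```text
clock: 10.3
tcp_pos: [0.5705, -0.1438, 0.1926]
orientation: [[-0.066, 0.998, 0.0], [0.998, 0.066, -0.0], [-0.0, 0.0, -1.0]]
contact_force: [-2.5, 2.5, -5.9]
width: 0.109
```

```bash
python3 -c "
from h import *
gs()"
```

```text
t 10.3 tcp [ 0.5705 -0.1438  0.1926] yaw_y 0.0662 tilt [ 0. -0. -1.] F [-2.48  2.47 -5.87] M [0.48 0.48 0.31] w 0.109
theta 0.0715 r 0.1635 F tool xyz [ 2.63 -2.31  5.87]
```

Emit:
apply_moves(rows=[[0.001,0.08,0,-0.005],[0.001,0.08,0,-0.005],[0,0,0,0]])

```text
clock: 10.6
tcp_pos: [0.5721, -0.1437, 0.1925]
orientation: [[-0.076, 0.997, 0.0], [0.997, 0.076, -0.0], [-0.0, 0.0, -1.0]]
contact_force: [-2.5, 3.4, -4.4]
width: 0.112
```

```bash
python3 -c "
from h import *
gs()"
```

```text
t 10.6 tcp [ 0.5721 -0.1437  0.1925] yaw_y 0.0762 tilt [ 0. -0. -1.] F [-2.54  3.38 -4.39] M [0.48 0.56 0.3 ] w 0.112
theta 0.0814 r 0.1635 F tool xyz [ 3.57 -2.28  4.39]
```

Emit:
apply_moves(rows=[[0.02,0.08,0,-0.005],[0.001,0.08,0,-0.005],[0,0,0,0]])

```text
clock: 10.9
tcp_pos: [0.5735, -0.1435, 0.1926]
orientation: [[-0.086, 0.996, 0.0], [0.996, 0.086, -0.001], [-0.001, 0.0, -1.0]]
contact_force: [-2.5, 2.5, -4.1]
width: 0.112
```

```bash
python3 -c "
from h import *
gs()"
```

```text
t 10.9 tcp [ 0.5735 -0.1435  0.1926] yaw_y 0.086 tilt [ 0.    -0.001 -1.   ] F [-2.52  2.54 -4.14] M [0.27 0.53 0.32] w 0.112
theta 0.0903 r 0.1635 F tool xyz [ 2.75 -2.29  4.14]
```

Emit:
apply_moves(rows=[[0.001,0.08,0,-0.005],[0,0,0,0]])

```text
clock: 11.1
tcp_pos: [0.574, -0.1435, 0.1926]
orientation: [[-0.091, 0.996, -0.001], [0.996, 0.091, -0.001], [-0.001, -0.001, -1.0]]
contact_force: [-3.7, 1.3, -3.1]
width: 0.111
```

```bash
python3 - <<'E'
from h import *
gs()
for c in("top","scene","wrist"):
    p,d=imaging.camera(c); cv2.imwrite(f"pics/{c}5.png",p)
    for t in("bar_end","pad_nominal","striker_nominal"):
        r=tip_of(c,t);print(c,t,[(np.round(x['centre'],4).tolist(),round(x['score'],2)) for x in r[:2]])
a=cv2.resize(cv2.imread("pics/scene5.png")[150:230,170:290],(600,400),interpolation=cv2.INTER_CUBIC)
b=cv2.imread("pics/wrist5.png")[200:384,150:480]
cv2.imwrite("pics/c5.png",np.hstack([cv2.resize(a,(450,300)),cv2.resize(b,(330,300))]))
E
```

```text
t 11.1 tcp [ 0.574  -0.1435  0.1926] yaw_y 0.0907 tilt [-0.001 -0.001 -1.   ] F [-3.73  1.27 -3.09] M [0.15 0.81 0.26] w 0.111
theta 0.0932 r 0.1635 F tool xyz [ 1.6 -3.6  3.1]
top bar_end []
top pad_nominal []
top striker_nominal [([0.6599, -0.0874, -0.0001], 0.57)]
scene bar_end [([0.5784, -0.2325, 0.1852], 0.72), ([0.5639, -0.2088, 0.1594], 0.58)]
scene pad_nominal [([0.5809, -0.2162, 0.1678], 0.85)]
scene striker_nominal [([0.5671, -0.2101, 0.1559], 0.8)]
wrist bar_end []
wrist pad_nominal [([0.5835, -0.2132, 0.1673], 0.57)]
wrist striker_nominal []
```

View pics/c5.png

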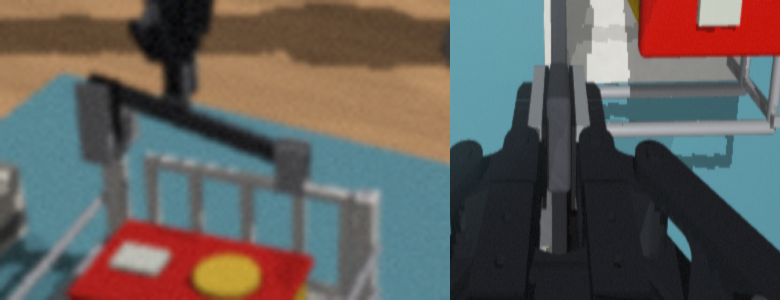

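Emit:
apply_moves(rows=[[0,0.08,0,-0.004],[0,0,0,0]])

```text
clock: 11.9
tcp_pos: [0.5746, -0.1434, 0.1926]
orientation: [[-0.095, 0.996, -0.001], [0.996, 0.095, -0.001], [-0.001, -0.001, -1.0]]
contact_force: [-4.8, -0.1, -1.6]
width: 0.112
```

```bash
python3 -c "
from h import *
gs()"
```

```text
t 11.9 tcp [ 0.5746 -0.1434  0.1926] yaw_y 0.0947 tilt [-0.001 -0.001 -1.   ] F [-4.83 -0.12 -1.57] M [-0.1   1.12  0.26] w 0.112
theta 0.0968 r 0.1635 F tool xyz [ 0.34 -4.82  1.58]
```

Emit:
apply_moves(rows=[[0,0.08,0,-0.004],[0,0,0,0]])

```text
clock: 12.1
tcp_pos: [0.575, -0.1433, 0.1925]
orientation: [[-0.098, 0.995, -0.002], [0.995, 0.098, -0.001], [-0.0, -0.002, -1.0]]
contact_force: [-6.7, -0.6, -1.5]
width: 0.111
```

```bash
python3 -c "
from h import *
gs()"
```

```text
t 12.1 tcp [ 0.575  -0.1433  0.1925] yaw_y 0.0984 tilt [-0.002 -0.001 -1.   ] F [-6.71 -0.62 -1.49] M [-0.14  1.37  0.17] w 0.111
theta 0.0992 r 0.1634 F tool xyz [ 0.04 -6.74  1.51]
```

Emit:
apply_moves(rows=[[0,0.08,0,-0.004],[0,0.06,0,-0.003],[0,0,0,0],[0,0,0,0]])

```text
clock: 12.5
tcp_pos: [0.5756, -0.1433, 0.1925]
orientation: [[-0.104, 0.995, -0.004], [0.995, 0.104, -0.001], [-0.0, -0.004, -1.0]]
contact_force: [-8.9, 0.3, 0.7]
width: 0.109
```

```bash
python3 -c "
from h import *
gs()"
```

```text
t 12.5 tcp [ 0.5756 -0.1433  0.1925] yaw_y 0.1047 tilt [-0.004 -0.001 -1.   ] F [-8.89  0.31  0.74] M [-0.16  1.58  0.  ] w 0.109
theta 0.103 r 0.1635 F tool xyz [ 1.24 -8.81 -0.71]
```

Emit:
apply_moves(rows=[[0,0.09,0,-0.002],[0,0,0,0],[0,0,0,0]])

```text
clock: 12.8
tcp_pos: [0.576, -0.1433, 0.1925]
orientation: [[-0.106, 0.994, -0.005], [0.994, 0.106, -0.001], [-0.0, -0.005, -1.0]]
contact_force: [-10.5, -0.1, 1.1]
width: 0.11
```

```bash
python3 -c "
from h import *
gs()"
```

```text
t 12.8 tcp [ 0.576  -0.1433  0.1925] yaw_y 0.1066 tilt [-0.005 -0.001 -1.   ] F [-10.53  -0.09   1.09] M [-0.12  1.8   0.04] w 0.11
theta 0.1051 r 0.1635 F tool xyz [  1.03 -10.48  -1.04]
```

Emit:
apply_moves(rows=[[-0.08,0,0.14,0],[-0.08,0,0.14,0],[-0.08,0,0.14,0],[-0.08,0,0.14,0],[0,0,0,0]])

```text
clock: 13.3
tcp_pos: [0.5765, -0.146, 0.1879]
orientation: [[-0.106, 0.994, -0.004], [0.994, 0.106, 0.0], [0.001, -0.004, -1.0]]
contact_force: [-12.1, 0.9, 5.6]
width: 0.112
```

```bash
python3 -c "
from h import *
gs()"
```

```text
t 13.3 tcp [ 0.5765 -0.146   0.1879] yaw_y 0.1065 tilt [-0.004  0.    -1.   ] F [-12.07   0.94   5.61] M [0.49 2.24 0.17] w 0.112
theta 0.1065 r 0.1663 F tool xyz [  2.23 -11.93  -5.55]
```

Emit:
apply_moves(rows=[[-0.075,0,0.14,0],[-0.075,0,0.14,0],[0,0,0,0]])

```text
clock: 13.6
tcp_pos: [0.5766, -0.1476, 0.1851]
orientation: [[-0.106, 0.994, -0.004], [0.994, 0.106, -0.0], [0.0, -0.004, -1.0]]
contact_force: [-12.3, 0.8, 5.7]
width: 0.113
```

```bash
python3 -c "
from h import *
gs()"
```

```text
t 13.6 tcp [ 0.5766 -0.1476  0.1851] yaw_y 0.1064 tilt [-0.004 -0.    -1.   ] F [-12.33   0.84   5.71] M [0.49 2.17 0.17] w 0.113
theta 0.1065 r 0.1678 F tool xyz [  2.15 -12.2   -5.65]
```

Emit:
apply_moves(rows=[[-0.07,0,0.145,0],[-0.07,0,0.145,0],[0,0,0,0]])

```text
clock: 13.9
tcp_pos: [0.5768, -0.1491, 0.1822]
orientation: [[-0.106, 0.994, -0.004], [0.994, 0.106, -0.0], [0.0, -0.004, -1.0]]
contact_force: [-11.6, -0.0, 6.6]
width: 0.109
```

```bash
python3 -c "
from h import *
gs()"
```

```text
t 13.9 tcp [ 0.5768 -0.1491  0.1822] yaw_y 0.1065 tilt [-0.004 -0.    -1.   ] F [-11.57  -0.04   6.56] M [0.39 2.22 0.14] w 0.109
theta 0.1068 r 0.1694 F tool xyz [  1.2  -11.54  -6.51]
```

Emit:
apply_moves(rows=[[-0.065,0,0.145,0],[-0.065,0,0.145,0],[0,0,0,0]])

```text
clock: 14.2
tcp_pos: [0.577, -0.1505, 0.1794]
orientation: [[-0.106, 0.994, -0.004], [0.994, 0.106, -0.0], [0.0, -0.004, -1.0]]
contact_force: [-12.0, -0.7, 6.0]
width: 0.115
```

```bash
python3 -c "
from h import *
gs()"
```

```text
t 14.2 tcp [ 0.577  -0.1505  0.1794] yaw_y 0.1063 tilt [-0.004 -0.    -1.   ] F [-12.01  -0.66   6.03] M [0.47 2.23 0.13] w 0.115
theta 0.1067 r 0.1707 F tool xyz [  0.62 -12.04  -5.97]
```

Emit:
apply_moves(rows=[[-0.06,0,0.145,0],[-0.06,0,0.145,0],[-0.06,0,0.15,0],[0,0,0,0]])

```text
clock: 14.6
tcp_pos: [0.5772, -0.1524, 0.175]
orientation: [[-0.106, 0.994, -0.004], [0.994, 0.106, -0.001], [-0.0, -0.004, -1.0]]
contact_force: [-12.5, -0.5, 6.7]
width: 0.114
```

```bash
python3 -c "
from h import *
gs()"
```

```text
t 14.6 tcp [ 0.5772 -0.1524  0.175 ] yaw_y 0.1063 tilt [-0.004 -0.001 -1.   ] F [-12.46  -0.55   6.74] M [0.41 2.21 0.19] w 0.114
theta 0.1069 r 0.1727 F tool xyz [  0.77 -12.47  -6.69]
```

Emit:
apply_moves(rows=[[-0.05,0,0.15,0],[-0.05,0,0.15,0],[0,0,0,0]])

```text
clock: 14.9
tcp_pos: [0.5774, -0.1536, 0.172]
orientation: [[-0.106, 0.994, -0.004], [0.994, 0.106, -0.001], [-0.0, -0.004, -1.0]]
contact_force: [-12.1, 0.0, 6.1]
width: 0.112
```

```bash
python3 -c "
from h import *
gs()"
```

```text
t 14.9 tcp [ 0.5774 -0.1536  0.172 ] yaw_y 0.1062 tilt [-0.004 -0.001 -1.   ] F [-12.1    0.05   6.15] M [0.32 2.17 0.22] w 0.112
theta 0.1069 r 0.1739 F tool xyz [  1.33 -12.05  -6.1 ]
```

Emit:
apply_moves(rows=[[-0.03,0,0.1,0],[-0.03,0,0.08,0],[0,0,0,0]])

```text
clock: 15.2
tcp_pos: [0.5774, -0.1543, 0.1703]
orientation: [[-0.106, 0.994, -0.004], [0.994, 0.106, -0.001], [-0.001, -0.004, -1.0]]
contact_force: [-11.6, -0.5, 7.8]
width: 0.112
```

```bash
python3 -c "
from h import *
gs()"
```

```text
t 15.2 tcp [ 0.5774 -0.1543  0.1703] yaw_y 0.1062 tilt [-0.004 -0.001 -1.   ] F [-11.62  -0.49   7.78] M [0.29 2.21 0.19] w 0.112
theta 0.107 r 0.1746 F tool xyz [  0.74 -11.64  -7.73]
```

Emit:
apply_moves(rows=[[-0.02,0,0.08,0],[0,0,0,0]])

```text
clock: 15.4
tcp_pos: [0.5775, -0.1545, 0.1698]
orientation: [[-0.106, 0.994, -0.004], [0.994, 0.106, -0.001], [-0.001, -0.004, -1.0]]
contact_force: [-12.2, -0.4, 7.7]
width: 0.111
```

```bash
python3 - <<'E'
from h import *
gs()
p,d=imaging.camera("scene")
for t in("thumb_tab","bar_end"):
    print(t,[(np.round(x['centre'],4).tolist(),round(x['score'],2)) for x in tip_of("scene",t)[:2]])
cv2.imwrite("pics/s6.png",cv2.resize(p[150:230,170:290],(720,480),interpolation=cv2.INTER_CUBIC))
E
```

```text
t 15.4 tcp [ 0.5775 -0.1545  0.1698] yaw_y 0.1062 tilt [-0.004 -0.001 -1.   ] F [-12.24  -0.38   7.7 ] M [0.33 2.34 0.21] w 0.111
theta 0.1072 r 0.1748 F tool xyz [  0.91 -12.24  -7.66]
thumb_tab [([0.5723, -0.1538, 0.1836], 0.74)]
bar_end [([0.5811, -0.2349, 0.1449], 0.8)]
```

View pics/s6.png

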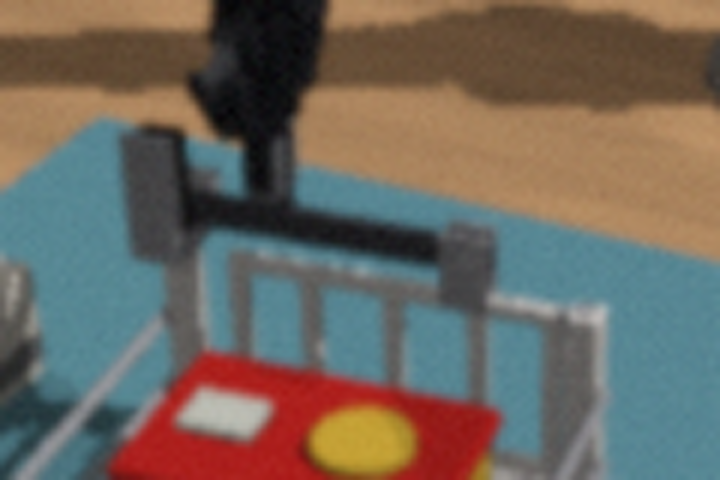

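Emit:
apply_moves(rows=[[-0.01,0,0.1,0],[0,0,0,0]])

```text
clock: 15.75
tcp_pos: [0.5778, -0.1545, 0.1697]
orientation: [[-0.106, 0.994, -0.003], [0.994, 0.106, -0.001], [-0.001, -0.003, -1.0]]
contact_force: [-13.2, -0.3, 12.0]
width: 0.111
```

```bash
python3 -c "
from h import *
gs()"
```

```text
t 15.75 tcp [ 0.5778 -0.1545  0.1697] yaw_y 0.1064 tilt [-0.003 -0.001 -1.   ] F [-13.2   -0.27  11.96] M [0.45 2.66 0.27] w 0.111
theta 0.1087 r 0.1748 F tool xyz [  1.12 -13.19 -11.92]
```

Emit:
apply_moves(rows=[[0,-0.05,0,0.002],[0,-0.05,0,0.002],[0,-0.05,0,0.001],[0,0,0,0]])

```text
clock: 16.15
tcp_pos: [0.5771, -0.1545, 0.1698]
orientation: [[-0.102, 0.995, -0.001], [0.995, 0.102, -0.001], [-0.001, -0.001, -1.0]]
contact_force: [-11.2, -0.7, 11.0]
width: 0.118
```

```bash
python3 -c "
from h import *
gs()"
```

```text
t 16.15 tcp [ 0.5771 -0.1545  0.1698] yaw_y 0.1018 tilt [-0.001 -0.001 -1.   ] F [-11.2   -0.71  11.01] M [0.34 2.24 0.31] w 0.118
theta 0.1052 r 0.1748 F tool xyz [  0.42 -11.23 -10.99]
```

Emit:
apply_moves(rows=[[0,-0.05,0,0.001],[0,-0.05,-0.03,0.001],[0,-0.05,-0.03,0.001],[0,0,0,0]])

```text
clock: 16.55
tcp_pos: [0.5764, -0.1546, 0.1697]
orientation: [[-0.099, 0.995, 0.0], [0.995, 0.099, -0.001], [-0.001, 0.0, -1.0]]
contact_force: [-7.5, -0.0, 6.5]
width: 0.113
```

```bash
python3 -c "
from h import *
gs()"
```

```text
t 16.55 tcp [ 0.5764 -0.1546  0.1697] yaw_y 0.0988 tilt [ 0.    -0.001 -1.   ] F [-7.48 -0.03  6.51] M [0.31 1.68 0.23] w 0.113
theta 0.1009 r 0.1748 F tool xyz [ 0.7  -7.44 -6.51]
```

Emit:
apply_moves(rows=[[0,-0.05,0,0],[0,-0.05,0,0],[0,0,0,0]])

```text
clock: 16.85
tcp_pos: [0.5764, -0.1546, 0.1697]
orientation: [[-0.099, 0.995, 0.003], [0.995, 0.099, -0.001], [-0.001, 0.003, -1.0]]
contact_force: [-5.6, -0.4, 6.3]
width: 0.107
```

```bash
python3 -c "
from h import *
gs()"
```

```text
t 16.85 tcp [ 0.5764 -0.1546  0.1697] yaw_y 0.0991 tilt [ 0.003 -0.001 -1.   ] F [-5.55 -0.39  6.28] M [0.25 1.34 0.18] w 0.107
theta 0.1011 r 0.1748 F tool xyz [ 0.16 -5.55 -6.29]
```

Emit:
apply_moves(rows=[[0,-0.05,0,0],[0,-0.05,0,0],[0,-0.05,0,0],[0,0,0,0]])

```text
clock: 17.25
tcp_pos: [0.5765, -0.1546, 0.1698]
orientation: [[-0.1, 0.995, 0.006], [0.995, 0.1, -0.001], [-0.002, 0.006, -1.0]]
contact_force: [-0.1, -1.3, 5.5]
width: 0.11
```

```bash
python3 -c "
from h import *
gs()"
```

```text
t 17.25 tcp [ 0.5765 -0.1546  0.1698] yaw_y 0.0999 tilt [ 0.006 -0.001 -1.   ] F [-0.15 -1.26  5.48] M [0.1  0.51 0.17] w 0.11
theta 0.1015 r 0.1748 F tool xyz [-1.25 -0.24 -5.48]
```

Emit:
apply_moves(rows=[[0,0,0,0],[0,0,0,0],[0,0,0,0],[0,0,0,0],[0,0,0,0]], fingers=3.2)

```text
clock: 17.75
tcp_pos: [0.5739, -0.1542, 0.1677]
orientation: [[-0.1, 0.995, 0.0], [0.995, 0.1, 0.0], [0.0, 0.0, -1.0]]
contact_force: [-0.1, 0.8, 0.3]
width: 0.375
```

```bash
python3 - <<'E'
from h import *
gs()
p,d=imaging.camera("wrist");cv2.imwrite("pics/w7.png",p)
E
```

```text
t 17.75 tcp [ 0.5739 -0.1542  0.1677] yaw_y 0.1001 tilt [ 0.  0. -1.] F [-0.11  0.84  0.33] M [-0.01 -0.05  0.05] w 0.375
theta 0.0869 r 0.1741 F tool xyz [ 0.84 -0.03 -0.33]
```

View pics/w7.png

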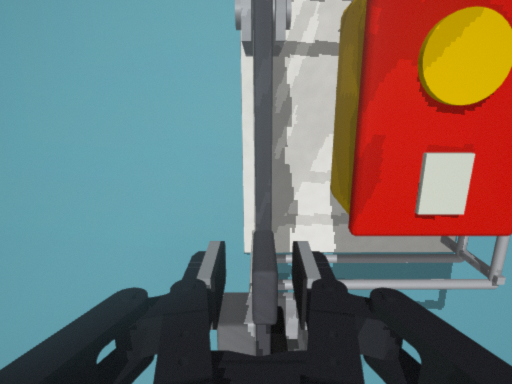

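Emit:
apply_moves(rows=[[0,0.2,-0.3,0],[0,0,-1,0],[0,0,-1.5,0],[0,0,-2,0],[0,0,-2,0],[0,0,-2,0],[0,0,-2,0],[0,0,-2,0],[0,0,-2,0],[0,0,-2,0],[0,0,0,0]])

```text
clock: 18.9
tcp_pos: [0.5777, -0.154, 0.3407]
orientation: [[-0.1, 0.995, 0.008], [0.995, 0.1, -0.002], [-0.003, 0.008, -1.0]]
contact_force: [0.2, -0.0, 0.0]
width: 0.375
```

```bash
python3 - <<'E'
from h import *
gs()
ims=[]
for c in("scene","wrist","top"):
    p,d=imaging.camera(c);ims.append(p)
    for t in("thumb_tab","bar_end","sharps_bin","bay"):
        print(c,t,[(np.round(x['centre'],4).tolist(),round(x['score'],2)) for x in tip_of(c,t)[:1]])
cv2.imwrite("pics/c8.png",np.hstack([cv2.resize(ims[0][150:230,170:290],(400,384),interpolation=cv2.INTER_CUBIC),ims[1][:,150:]]))
E
```

```text
t 18.9 tcp [ 0.5777 -0.154   0.3407] yaw_y 0.1001 tilt [ 0.008 -0.002 -1.   ] F [ 0.2  -0.02  0.02] M [0.01 0.   0.02] w 0.375
theta 0.1086 r 0.1743 F tool xyz [-0.04  0.2  -0.02]
scene thumb_tab [([0.5719, -0.1556, 0.1848], 0.72)]
scene bar_end [([0.5853, -0.2383, 0.1471], 0.79)]
scene sharps_bin [([0.6881, -0.0786, 0.0096], 0.84)]
scene bay []
wrist thumb_tab [([0.5794, -0.1545, 0.1854], 0.89)]
wrist bar_end [([0.5878, -0.2363, 0.1523], 0.62)]
wrist sharps_bin [([0.6871, -0.0765, 0.0052], 0.81)]
wrist bay []
top thumb_tab [([0.5821, -0.1563, 0.1858], 0.52)]
top bar_end []
top sharps_bin [([0.5622, 0.0208, -0.0014], 0.72)]
top bay [([0.6619, -0.0829, -0.0009], 0.85)]
```

View pics/c8.png

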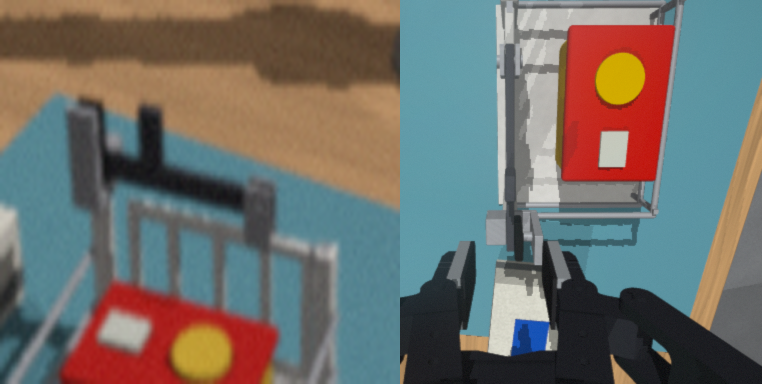

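```bash
python3 - <<'E'
from h import *
o=gs()
p,d=imaging.camera("wrist");c=imaging.calibration("wrist")
K=np.array(c['mtx']);T=np.eye(4);T[:3,:3]=o['orientation'];T[:3,3]=o['tcp_pos'];W=T@np.array(c['mount'])
v,u=np.mgrid[:384,:512]
P=np.stack([(u-K[0,2])/K[0,0]*d,(v-K[1,2])/K[1,1]*d,d,np.ones_like(d)],-1)@W.T
for r in (100,130,160,215,225,235,245,250):
    s=slice(660-400+0,668-400); print(r,np.round(np.median(P[r,s,:3],0),4))
print('striker',np.round(np.median(P[220:238,242:252,:3].reshape(-1,3),0),4))
E
```

```text
t 19.65 tcp [ 0.5759 -0.154   0.3358] yaw_y 0.1001 tilt [-0. -0. -1.] F [ 0.56 -0.42 -0.28] M [-0.03  0.01 -0.01] w 0.374
theta 0.0981 r 0.1742 F tool xyz [-0.48  0.52  0.28]
100 [ 0.5748 -0.08    0.066 ]
130 [ 0.5785 -0.1154  0.0667]
160 [ 0.5824 -0.1531  0.0665]
215 [ 0.5863 -0.1998  0.1451]
225 [ 0.5859 -0.2021  0.1702]
235 [ 0.5863 -0.2078  0.1826]
245 [ 0.5874 -0.2192  0.1812]
250 [ 0.588  -0.2246  0.1812]
striker [ 0.569  -0.2112  0.1612]
```

```bash
python3 - <<'E'
from h import *
o=arm.get_obs()
p,d=imaging.camera("wrist");c=imaging.calibration("wrist")
K=np.array(c['mtx']);T=np.eye(4);T[:3,:3]=o['orientation'];T[:3,3]=o['tcp_pos'];W=T@np.array(c['mount'])
v,u=np.mgrid[:384,:512]
P=(np.stack([(u-K[0,2])/K[0,0]*d,(v-K[1,2])/K[1,1]*d,d,np.ones_like(d)],-1)@W.T)[...,:3]
dk=p.max(2)<95
for r in (90,110,130,150,170,190,212,220,228,236,244,250,254):
    k=np.where(dk[r,235:285]&(P[r,235:285,2]>.13))[0]+235
    print(r,k.min() if len(k) else None,k.max() if len(k) else None,np.round(np.median(P[r,k],0),4) if len(k) else '')
E
```

```text
90 258 262 [ 0.5693 -0.0723  0.1612]
110 257 262 [ 0.5697 -0.0902  0.1609]
130 256 262 [ 0.572  -0.1088  0.161 ]
150 257 262 [ 0.5744 -0.1279  0.1613]
170 255 263 [ 0.5756 -0.1442  0.1787]
190 254 264 [ 0.5768 -0.1571  0.203 ]
212 256 270 [ 0.5857 -0.1987  0.1379]
220 255 280 [ 0.5856 -0.2004  0.16  ]
228 256 281 [ 0.5866 -0.2038  0.172 ]
236 256 282 [ 0.5868 -0.2076  0.1826]
244 256 282 [ 0.5877 -0.2146  0.1849]
250 262 282 [ 0.5906 -0.2145  0.2014]
254 264 282 [ 0.5915 -0.2185  0.202 ]
```

Along its length the bar top reads a level 0.161 m, the same as the striker top, so the bar is fully down. Handing in.

```bash
python3 -c "
from rig import arm
print(arm.close_job())"
```

```text
the job is handed in; nothing more can be done
None
```

The gate is shut and latched, and I handed the job in at about 20 s on the clock, well under the 58 s limit.

- **Lift and swing:** I pinched the thumb tab and lifted the bar to about 0.2 rad. I then swung the gate shut in small steps until I felt the sprung pad, about 0.09 rad past the robot's y axis.
- **Press and lower:** I pressed the pad back an estimated 3.5 mm with about 12 N at the tab, of which about 2 N was there before contact. I lowered the bar behind the striker until it bottomed on its rest, then eased off until the striker held it.
- **Release:** I opened the fingers with almost no sideways load and drew up clear.

**Last checks:**
- The bar top reads level at z = 0.161 m from near its pivot to the tab, matching the striker top. The bar therefore lies fully down.
- The wrist picture shows the bar between the striker and the pad, with the gripper clear of everything.
- With the gripper open, the tab stayed where it was when the gate was shut.
- The bin reads within about 4 mm of where it was at the start, which is the network's accuracy.

**What disagreed or was not checked:**
- Sideways pull was not tested after letting go.
- In the final pictures the top camera's bin position was wrong: it reported the bin at the hinge. I used the scene and wrist cameras instead.
- Depth readings along the bar inside the catch were mixed up with the pad, so the level reading there rests on the rest of the bar.
- The downward force at the tab rose to 12 N as the bar bottomed on its rest. I saw no force jump as the bar passed the striker.

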